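Pin the retaining bar across the mug carrier

ROBOT

A 6-joint arm with a two-finger parallel gripper is mounted at the origin on a cart in front of the work surface, level with it; the furniture and walls round the work are solid. World frame = base frame: x ahead of the robot, y to its left, z up, the work surface at z = 0. Lengths are in m, angles in rad, forces in N, time in s.
With the tool pointing down it reaches from about 0.35 to 0.775 m from the base axis. Payload 5.5 kg.
Tool frame: the origin (TCP) lies between the finger pads; the fingertips stand 22 mm ahead of it and the grasp point (between the pads) lies 3 mm ahead of it; z points along the fingers, y is the line along which they close (so a half turn about z gives the same grasp; the last joint's range is limited). The gripper opens to 85 mm and grips with 20 to 120 N. Pads are 22 mm wide; open, the fingers measure 114 mm over their backs; the gripper's body (76 mm by 85 mm) begins 54 mm behind the grasp point. The pads swing forward as they close: fully open they stand 13 mm farther back than shut.
Start: joints at [1.092, 0.313, 0.046, 1.304, 0, 1.431], TCP at [0.191, 0.542, 0.253] pointing down, gripper open.
Joint ranges: [-2.76, 2.76], [-0.86, 1.69], [-1.03, 1.26], [-2.2, 2.34], [-1.47, 1.5], [-3.14, 3.14]. Speed limits (rad/s): [2.57, 2.57, 3.14, 3.14, 3.14, 3.14].

INTERFACE

Orientations are given as a unit quaternion [w, x, y, z].
In Python, from workcell import env gives the robot as it stands.
- The arm moves only by the tool jog_arm, called after "Emit:" in YAML: its name, and indented under it one key for each argument. Schema: {"type":"object","properties":{"motion":{"type":"object","properties":{"tx":{"type":"array","items":{"type":"number"},"minItems":1,"maxItems":8},"ty":{"type":"array","items":{"type":"number"},"minItems":1,"maxItems":8},"tz":{"type":"array","items":{"type":"number"},"minItems":1,"maxItems":8},"ax":{"type":"array","items":{"type":"number"},"minItems":1,"maxItems":8},"ay":{"type":"array","items":{"type":"number"},"minItems":1,"maxItems":8},"az":{"type":"array","items":{"type":"number"},"minItems":1,"maxItems":8}},"additionalProperties":false,"required":["tx","ty","tz","ax","ay","az"]},"jaw":{"type":"number"},"force":{"type":"number"},"only":{"type":"string"},"quiet":{"type":"boolean"},"lines":{"type":"string"}},"required":["motion"],"additionalProperties":false}. motion is an object with one list for each field, all of the same length, 1 to 8, a row being the entries at one place: tx, ty, tz (the shift in parts of the range, where 1.0 means 0.6 m), ax, ay, az (a rotation vector in shares of pi rad (1.0 is pi rad)); each row is the pose to reach, as a shift and turn from the pose commanded when the call began, along the tool's axes at that moment; what a row does not reach only later rows make up. A row lasts 1/8 s, in which the tool goes at most 0.0625 m and 0.188 rad, less where a joint would pass 70% of its speed; a pose out of reach is approached as far as the arm can. jaw is the finger opening in m, set as the call begins (left out keeps the last). The fingers move at their own pace and stop on an object; force is the grip in N (left out, the last holds). Time passes only in rows, so rows that do not move let the fingers close. The tool returns the time, the measured TCP pose, the force, the opening and the grip force at its end. only (a regular expression) keeps the lines of the reply that match it, lines (a string "A,B") keeps lines A to B, and quiet returns only ok. Shift and turn numbers lie between -1 and 1, and a call with a number outside is refused. Input that does not fit is refused with a message, and nothing moves.
- env.get_state(): the state, without advancing time (a new reading comes with each control period).
- env.read_camera(name): name is "scene" or "top" or "wrist"; returns a dict with "image" (400x640x3 uint8, red, green, blue), "K" (3x3 intrinsics, pixels), "R" (3x3) and "t" (3): a world point X has camera coordinates R X + t. Camera axes: x right, y down, z forward; pixel columns grow to the right and rows downward; lengths in m; the calibration is good to about 2 mm. The wrist camera is an equidistant fisheye: a pixel r from the principal point sees the ray r / f radians off the axis. A picture is of the moment at which its call begins. There is no depth.
- env.hand_in(): hands the job in; it is judged then, once.
The state is a dict: "clock": time; "joint_pos": joint angles; "qvel": joint speeds; "tau": joint torques, N m; "tcp_pos": TCP position; "orientation": TCP orientation; "wrist_force": force on the tool from outside, world axes, zero at the start; "ft_torque": the same for the moment, N m; "finger_gap": finger opening in m; "grip_force": force on a finger pad.
Only numpy, scipy, OpenCV 4.12 (cv2) and the standard library are available. Lean on these libraries where they do the work, as an engineer would, in place of code of your own. Each camera call takes 0.05 s, during which the arm holds its last target. There are 200 camera calls.

TASK

Get the mug carrier ready for the trolley: swing its retaining bar over the two mugs until the bar's end sits against the stop inside the fork and the holes line up, then take the pin from its stand and thread it down through fork and bar until its collar rests on the fork. Let go of everything; leave both mugs standing in the carrier, and do not disturb the salt shaker, the timer or the tape roll.

Things in the scene. Friction and masses are not known exactly. Their poses are not given: they have to be found in the camera images.
- carrier: Mug carrier fixed to the worktop: shallow steel tray 150 (x) x 285 (y) x 18 mm, 4 mm floor. Origin: centre of its underside; z up. At x 0, y +100 mm a round post carries the bar's vertical pivot. At x 0, y -123 mm a square aluminium post 30 x 16 mm, 128 mm high, carries the fork: two lugs 30 x 30 x 10 mm reaching towards the pivot, at z 94 to 104 and 118 to 128 mm.
- fork_hole (a point): Centre of the mouth of the fork's vertical hole, on the upper lug's top face (128 mm above the worktop; carrier x 0, y -100 mm). Both lugs have this 13 mm round through hole, rims chamfered 1 mm; the bar's end fits in the 14 mm gap between them; free air below the lower lug. Axes as the carrier's, z up.
- bar (a joint): Angle of the retaining bar (rad) about its vertical pivot. 0 = closed: along the carrier's -y, its end in the fork against the stop plate on the fork's far (+x) side, holes in line. Grows as the bar swings out to the carrier's -x side (towards the robot), up to 1.2. Light friction, about 1 N at the knob; it stays where it is left.
- bar_eye (a point): Centre of the hole in the free end of the bar, on the bar's top face (116 mm above the worktop), 200 mm from the pivot axis. The bar is a flat steel strap 28 mm wide and 10 mm thick, z 106 to 116 mm; the vertical hole is 13 mm in diameter.
- bar_knob (a point): Grip point on the black upright round knob of the bar: 16 mm in diameter, rising 40 mm above the bar's top face; the point is on its axis, 25 mm above the bar's top face (141 mm above the worktop), 130 mm from the pivot axis. A 24 mm collar 3 mm high surrounds its foot.
- pin: Loose steel clevis pin, 50 to 80 g, starting upright in the stand. Origin: centre of its lower tip; z along the pin towards its head. Shank 10 mm in diameter and 46 mm long, of which the lowest 8 mm taper to 4 mm at the tip; then a collar 20 mm in diameter and 4 mm thick; then a round grip 16 mm in diameter and 30 mm long, top at 80 mm.
- pin_grip (a point): Grip point on the axis of the pin's head, 72 mm above its tip, 22 mm above the collar's upper face.
- pin_stand: Fixed grey plastic block 50 x 50 x 50 mm on a 64 mm foot 5 mm thick, with a vertical through hole of 13 mm diameter at its centre in which the pin stands, its collar on the top face. Origin: centre of its underside.
- mug_a: White mug, 74 mm wide (106 mm with its handle), 92 mm high, standing in the carrier near the pivot post, its rim about 10 mm under the closed bar. Origin: at its underside; z up.
- mug_b: The same kind of mug, standing in the carrier near the fork.
- salt_shaker: White salt shaker, 43 mm in diameter, 73 mm high; bystander. Origin: centre of its underside.
- timer: Kitchen timer, 62 mm in diameter, 44 mm high; bystander. Origin: centre of its underside.
- tape_roll: Roll of tape lying flat, 96 mm in diameter, 25 mm high; bystander. Origin: centre of its underside.

How it is judged:
On the way, in this order (a step that is already met when the one before it is completed fails the run):
1. the bar is swung closed, its end in the fork (within 0.03 rad of the stop), with the pin not yet in the fork (value of joint bar below 0.03 rad and distance between pin and fork_hole above 0.06 m), for 0.2 s.
2. the pin is threaded through upper lug, bar and lower lug, its tip at least 40 mm below the fork's top (value of joint bar below 0.03 rad and horizontal distance between pin and fork_hole below 0.005 m and z of pin in the frame of fork_hole below -0.04 m), for 0.2 s.
At the end, for the whole second after the job is handed in: The bar is closed (within 0.03 rad of its stop) and the pin stands upright (within 0.1 rad) through both lugs and the bar, within 5 mm of the hole's axis, its collar on the fork (within 3 mm), at rest and released; both mugs stand upright in the carrier (value of joint bar below 0.03 rad and z of pin in the frame of fork_hole below -0.043 m and horizontal distance between pin and fork_hole below 0.005 m and angle between the z axis of pin and the z axis of fork_hole, either way round below 0.1 rad and linear speed of pin below 0.02 m/s and angle between each of mug_a, mug_b's own z axis and vertical below 0.15 rad); the robot touches nothing.
It fails at once if a mug is tipped or shoved more than 30 mm (distance of any of mug_a, mug_b from where it was at the start of the episode above 0.03 m or angle between any of mug_a, mug_b's own z axis and vertical above 0.4 rad).
It fails at once if the salt shaker, the timer or the tape roll is moved more than 30 mm or the shaker knocked over (distance of any of salt_shaker, timer, tape_roll from where it was at the start of the episode above 0.03 m or angle between salt_shaker's own z axis and vertical above 0.5 rad).
It also fails if it takes over 48 s, if anything falls off the work surface, if the arm or the gripper's body presses on something with over 40 N, if the wrist force passes 120 N, or if a joint passes its speed limit or range.

## Working session

There is one attempt and no reset: what is moved stays moved. The work goes in short steps, Python scripts to look and compute and a tool call to move; the robot and the scene stay as the last step left them, time stands still between calls to the robot, and variables do not carry over. Pictures are saved under pics/ and viewed, at most 10 in all, crops included, and the job is handed in when it is done.

```bash
ls; mkdir -p pics
```

Create h.py:
```python
import numpy as np, cv2
from workcell import env
def shot(n,f):
    c=env.read_camera(n); cv2.imwrite('pics/'+f,c['image'][:,:,::-1]); return c
def ray(c,uv):
    K,R,t=map(np.array,(c['K'],c['R'],c['t'])); d=np.linalg.solve(K,[uv[0],uv[1],1.]); return -R.T@t, R.T@d
def atz(c,uv,z):
    o,d=ray(c,uv); return o+d*(z-o[2])/d[2]
```

Run:
```python
from h import *
import pickle
cs={n:shot(n,n+'0.png') for n in('top','scene')}
pickle.dump(cs,open('c0.pkl','wb'))
for n in cs: print(cs[n]['K'],cs[n]['R'],cs[n]['t'])
s=env.get_state(); print(s['clock'],s['tcp_pos'],s['orientation'],s['finger_gap'])
```

```text
pics
workcell.py
[[410.47996932   0.         320.73317118]
 [  0.         410.47996932 199.67805263]
 [  0.           0.           1.        ]] [[ 1.57356351e-02 -9.99870355e-01  3.41525352e-03]
 [-9.85362463e-01 -1.60869978e-02 -1.69711591e-01]
 [ 1.69744530e-01 -6.94742969e-04 -9.85487855e-01]] [-0.03237312  0.49759361  1.34265639]
[[419.71733599   0.         316.65260168]
 [  0.         419.71733599 196.37408224]
 [  0.           0.           1.        ]] [[ 0.5762622   0.81702883 -0.01964112]
 [ 0.5342604  -0.39479042 -0.74746662]
 [-0.6184559   0.42024329 -0.66400894]] [-0.27383663 -0.1976186   1.77874266]
0.1 [0.19093321 0.54193139 0.25250214] [-2.50313431e-04  1.68604021e-01  9.85683526e-01 -7.79103106e-04] 0.08550743660767175
```

View pics/top0.png

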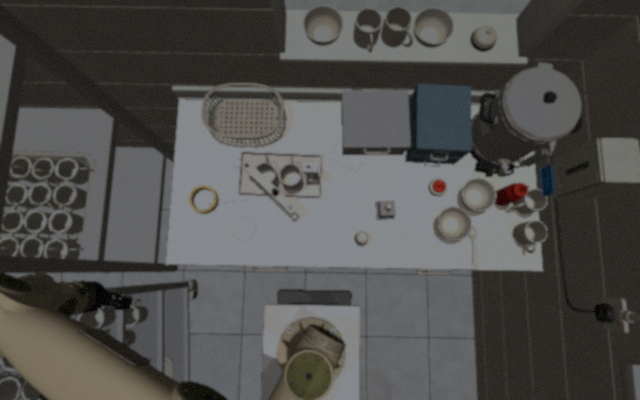

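View pics/scene0.png

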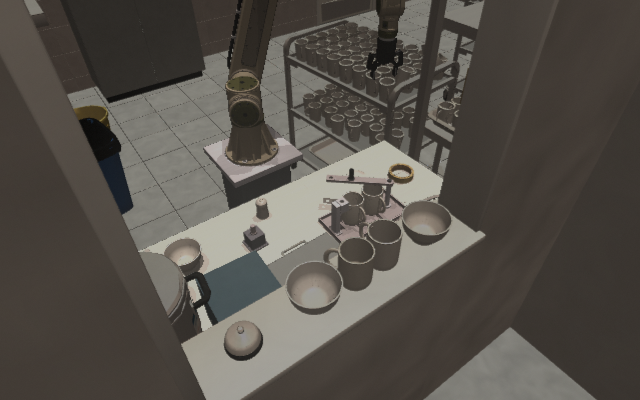

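Top: carrier around (280,175), bar from the pivot near (252,168) to its end near (295,216), knob about (277,192), pin stand (386,209), shaker (362,238), tape (204,199), timer (438,186). The scene view shows the same layout. I'll enlarge both.

Run:
```python
import cv2,numpy as np
a=cv2.imread('pics/top0.png')[145:225,230:330]; b=cv2.imread('pics/top0.png')[190:250,345:445]; c=cv2.imread('pics/scene0.png')[160:260,235:415]
f=lambda i,s:cv2.convertScaleAbs(cv2.resize(i,None,fx=s,fy=s,interpolation=cv2.INTER_CUBIC),alpha=1.3,beta=10)
cv2.imwrite('pics/t1.png',f(a,7)); 
o=np.zeros((600,720,3),np.uint8); o[:400]=f(c,4); o[400:560,:267]=cv2.resize(f(b,4),(400,240))[:160,:267]
cv2.imwrite('pics/s1.png',o)
```

```text
(no output)
```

View pics/t1.png

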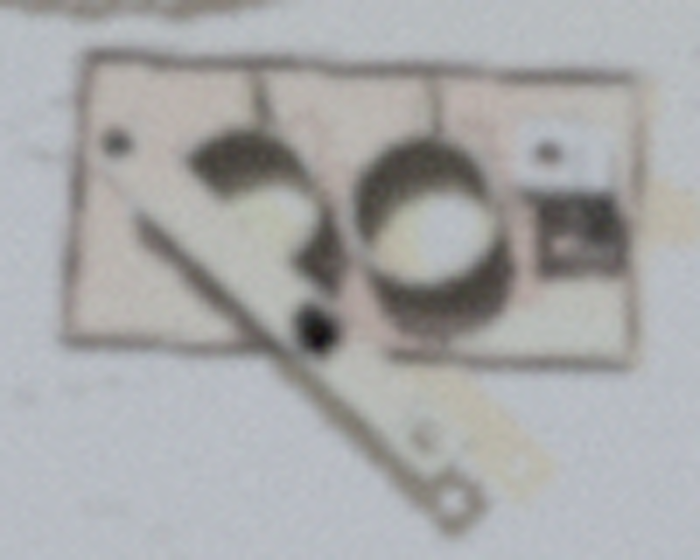

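View pics/s1.png

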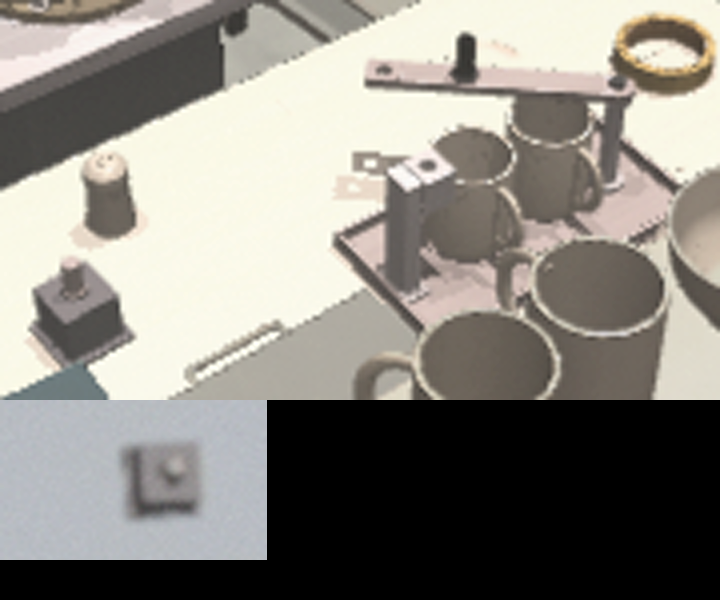

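The crops show: in t1 the pivot at (117,143), knob (318,330), bar eye (425,435), with the ring at (455,503) being a shadow, and fork hole (547,152). In s1 the fork hole is (428,165), knob top (465,37), eye (383,70), pivot (618,83), pin top (72,262). In the inset the pin top is (174,466).

Run:
```python
from h import *
import pickle
cs=pickle.load(open('c0.pkl','rb'))
T=lambda x,y:(x/7+230-.43,y/7+145-.43)
S=lambda x,y:(x/4+235-.4,y/4+160-.4)
P={'fork':(T(547,152),S(428,165),.128),'eye':(T(425,435),S(383,70),.116),'piv':(T(117,143),S(618,83),.118),'knob':(T(318,328),S(465,37),.156),
'pin':((345+174/4-.4,190+66/4-.4),S(72,262),.085)}
R={}
for k,(a,b,z) in P.items():
    p,q=atz(cs['top'],a,z),atz(cs['scene'],b,z); R[k]=p
    o1,d1=ray(cs['top'],a);o2,d2=ray(cs['scene'],b)
    s=np.linalg.lstsq(np.c_[d1,-d2],o2-o1,rcond=None)[0]; m=(o1+d1*s[0]+o2+d2*s[1])/2
    print(k,p.round(4),q.round(4),m.round(4))
d=lambda a,b:np.linalg.norm((R[a]-R[b])[:2])
print(d('eye','piv'),d('fork','piv'),d('knob','piv'))
```

Add to h.py:
```python
from scipy.spatial.transform import Rotation as Ro
def to(*pts):
    s=env.get_state(); q=s['orientation']; R=Ro.from_quat([q[1],q[2],q[3],q[0]])
    for p in pts: print((R.inv().apply(np.array(p)-s['tcp_pos'])).round(4))
```

```bash
python3 -c "
from h import *
to((.507,.1225,.22),(.507,.1225,.148))"
```

```text
[-0.4375 -0.2905  0.0329]
[-0.4375 -0.2904  0.1049]
```

The manual's scale: shifts go in shares of 0.6 m and turns go in shares of pi rad. Converting my numbers, -0.39 m / 0.6 = -0.65, -0.35 m / 0.6 = -0.5833.

Emit:
jog_arm:
  motion: {"tx":[-0.0833, -0.1667, -0.25, -0.3333, -0.4167, -0.5, -0.5833, -0.65], "ty":[-0.055, -0.11, -0.1667, -0.2217, -0.2767, -0.3333, -0.3883, -0.4333], "tz":[0, 0, 0.0083, 0.0167, 0.0333, 0.0417, 0.05, 0.055], "ax":[0, 0, 0, 0, 0, 0, 0, 0], "ay":[0, 0, 0, 0, 0, 0, 0, 0], "az":[0, 0, 0, 0, 0, 0, 0, 0]}
  jaw: 0.06
  force: 40

```text
clock: 1.1
tcp_pos: [0.4734, 0.1654, 0.2197]
orientation: [-0.0, 0.169, 0.986, -0.0]
wrist_force: [-0.4, 1.1, -0.1]
finger_gap: 0.0598
grip_force: 0.0
```

```bash
python3 -c "
from h import *
to((.507,.1225,.22),(.507,.1225,.148))"
```

```text
[-0.046  -0.0292 -0.0003]
[-0.0461 -0.0292  0.0717]
```

Scaled: -0.046 m / 0.6 = -0.0767, -0.03 m / 0.6 = -0.05.

Emit:
jog_arm:
  motion: {"tx":[-0.05, -0.0767, -0.0767], "ty":[-0.0333, -0.0487, -0.0487], "tz":[0, 0, 0], "ax":[0, 0, 0], "ay":[0, 0, 0], "az":[0, 0, 0]}

```text
clock: 1.48
tcp_pos: [0.5064, 0.1243, 0.2199]
orientation: [-0.0, 0.169, 0.986, 0.0]
wrist_force: [-0.4, -0.6, -0.3]
finger_gap: 0.06
grip_force: 0.0
```

```bash
python3 -c "
from h import *
c=shot('wrist','w1.png'); print(c['K'],c['R'],c['t'])
to((.507,.1225,.148))"
```

```text
[[309.70691629   0.         314.94789082]
 [  0.         309.70691629 200.88858268]
 [  0.           0.           1.        ]] [[ 3.32857018e-01  9.42977061e-01 -6.84372246e-04]
 [ 9.07872028e-01 -3.20269106e-01  2.70547742e-01]
 [ 2.54901131e-01 -9.06750370e-02 -9.62706316e-01]] [-0.28702978 -0.44493864  0.22747068]
[-0.0021 -0.002   0.072 ]
```

View pics/w1.png

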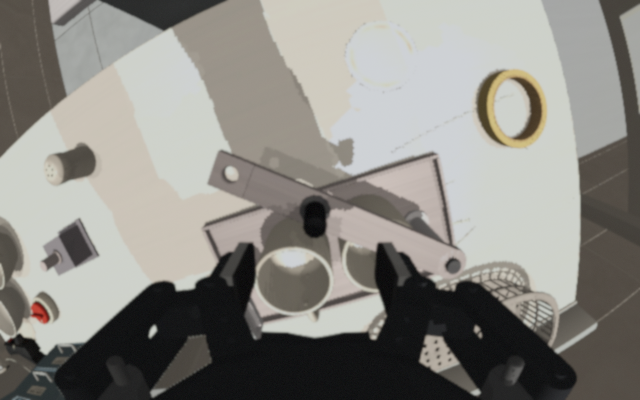

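Wrist: the knob top is at (316,207) between the open fingers, bar eye (231,173), pivot (453,264), pin head (48,264).

Add to h.py:
```python
def fz(c,uv,z):
    K,R,t=map(np.array,(c['K'],c['R'],c['t'])); v=np.array([uv[0]-K[0,2],uv[1]-K[1,2]]); r=np.linalg.norm(v); a=r/K[0,0]
    d=R.T@np.r_[v/max(r,1e-9)*np.sin(a),np.cos(a)]; o=-R.T@t; return (o+d*(z-o[2])/d[2]).round(4)
```

```bash
python3 -c "
from h import *
c=env.read_camera('wrist')
for u,z in [((316,207),.156),((231,173),.116),((453,264),.118),((48,262),.085)]: print(fz(c,u,z))"
```

```text
[0.4932 0.1316 0.156 ]
[0.4585 0.0763 0.116 ]
[0.592  0.2221 0.118 ]
[ 0.4716 -0.2224  0.085 ]
```

The knob leans away from the camera, so its top is the lower end at about (316,224). That agrees with (0.507, 0.1225). Descending and gripping.

Scaled: 0.072 m / 0.6 = 0.12, 0.04 m / 0.6 = 0.0667.

Emit:
jog_arm:
  motion: {"tx":[0, 0, 0], "ty":[-0.0017, -0.0017, -0.0017], "tz":[0.0667, 0.12, 0.12], "ax":[0, 0, 0], "ay":[0, 0, 0], "az":[0, 0, 0]}

```text
clock: 1.95
tcp_pos: [0.5029, 0.1249, 0.1463]
orientation: [-0.003, 0.168, 0.986, -0.001]
wrist_force: [0.5, 0.0, 0.6]
finger_gap: 0.0599
grip_force: 0.0
```

Emit:
jog_arm:
  motion: {"tx":[0, 0, 0, 0], "ty":[0, 0, 0, 0], "tz":[0, 0, 0, 0], "ax":[0, 0, 0, 0], "ay":[0, 0, 0, 0], "az":[0, 0, 0, 0]}
  jaw: 0.0
  force: 40

```text
clock: 2.45
tcp_pos: [0.5068, 0.1238, 0.1499]
orientation: [0.001, 0.169, 0.986, 0.0]
wrist_force: [-1.6, -0.6, 6.2]
finger_gap: 0.0149
grip_force: 39.1
```

```bash
python3 -c "
from h import *
p=np.array([.595,.2185]);k=env.get_state()['tcp_pos'];v=k[:2]-p;print(np.linalg.norm(v)); a0=np.arctan2(-v[0],-v[1]);print(a0)
to(*[(*(p-.13*np.array([np.sin(a),np.cos(a)])),k[2]) for a in np.linspace(a0,.0186,9)[1:]])"
```

```text
0.12937320075951989
0.7498186795694596
[-0.0108 -0.0048  0.    ]
[-0.0223 -0.008   0.    ]
[-0.034  -0.0102  0.0001]
[-0.0458 -0.0113  0.0001]
[-0.0577 -0.0113  0.0001]
[-0.0695 -0.0102  0.0002]
[-0.0812 -0.008   0.0002]
[-0.0926 -0.0048  0.0002]
```

Scaled: -0.09 m / 0.6 = -0.15, -0.081 m / 0.6 = -0.135.

Emit:
jog_arm:
  motion: {"tx":[-0.0183, -0.0367, -0.0567, -0.0767, -0.0967, -0.1167, -0.135, -0.15], "ty":[-0.0083, -0.0133, -0.0167, -0.0188, -0.0188, -0.0167, -0.0133, -0.0083], "tz":[0, 0, 0, 0, 0, 0, 0, 0], "ax":[0, 0, 0, 0, 0, 0, 0, 0], "ay":[0, 0, 0, 0, 0, 0, 0, 0], "az":[0, 0, 0, 0, 0, 0, 0, 0]}

```text
clock: 3.45
tcp_pos: [0.5899, 0.0886, 0.1498]
orientation: [0.001, 0.169, 0.986, -0.0]
wrist_force: [-2.2, -2.9, 7.8]
finger_gap: 0.0146
grip_force: 39.6
```

Emit:
jog_arm:
  motion: {"tx":[-0.005, -0.0083, -0.0117, -0.0117], "ty":[0.0017, 0.0033, 0.0033, 0.0033], "tz":[0, 0, 0, 0], "ax":[0, 0, 0, 0], "ay":[0, 0, 0, 0], "az":[0, 0, 0, 0]}

```text
clock: 3.95
tcp_pos: [0.5956, 0.0882, 0.1498]
orientation: [-0.0, 0.169, 0.986, -0.0]
wrist_force: [-6.3, -1.3, 10.9]
finger_gap: 0.0148
grip_force: 39.9
```

```bash
python3 -c "
from h import *
shot('top','t2.png');shot('scene','s2.png')
a=cv2.imread('pics/t2.png')[145:225,230:330]; c=cv2.imread('pics/s2.png')[150:250,305:425]
f=lambda i,s:cv2.convertScaleAbs(cv2.resize(i,None,fx=s,fy=s,interpolation=cv2.INTER_CUBIC),alpha=1.3,beta=10)
cv2.imwrite('pics/s2c.png',f(c,5))"
```

```text
(no output)
```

View pics/s2c.png

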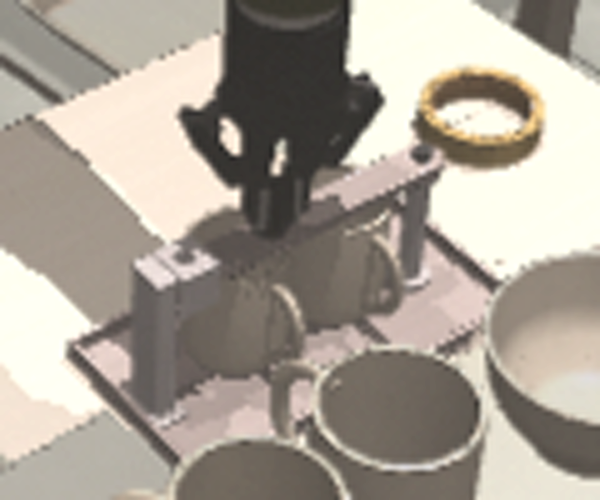

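The picture shows the bar running from the pivot (420,155) into the fork (185,258). I'll push a little more to confirm the stop.

Scaled: -0.006 m / 0.6 = -0.01, -0.003 m / 0.6 = -0.005.

Emit:
jog_arm:
  motion: {"tx":[-0.005, -0.01, -0.01], "ty":[0.0017, 0.0033, 0.0033], "tz":[0, 0, 0], "ax":[0, 0, 0], "ay":[0, 0, 0], "az":[0, 0, 0]}

```text
clock: 4.42
tcp_pos: [0.5959, 0.0881, 0.1496]
orientation: [-0.006, 0.169, 0.986, -0.002]
wrist_force: [-22.8, -1.3, 22.0]
finger_gap: 0.0145
grip_force: 41.3
```

Scaled: 0.006 m / 0.6 = 0.01, -0.002 m / 0.6 = -0.0033.

Emit:
jog_arm:
  motion: {"tx":[0.01, 0.01], "ty":[-0.0033, -0.0033], "tz":[0, 0], "ax":[0, 0], "ay":[0, 0], "az":[0, 0]}

```text
clock: 4.68
tcp_pos: [0.5957, 0.0881, 0.1498]
orientation: [0.0, 0.169, 0.986, -0.0]
wrist_force: [-5.3, -0.4, 8.5]
finger_gap: 0.0147
grip_force: 39.9
```

Emit:
jog_arm:
  motion: {"tx":[0, 0, 0, 0], "ty":[0, 0, 0, 0], "tz":[0, 0, -0.05, -0.1333], "ax":[0, 0, 0, 0], "ay":[0, 0, 0, 0], "az":[0, 0, 0, 0]}
  jaw: 0.035

```text
clock: 5.18
tcp_pos: [0.5952, 0.0885, 0.2267]
orientation: [-0.002, 0.169, 0.986, -0.0]
wrist_force: [0.9, 1.6, -0.4]
finger_gap: 0.0347
grip_force: 0.0
```

```bash
python3 -c "
from h import *
import pickle
c=pickle.load(open('c0.pkl','rb'))
print(atz(c['top'],(362,237),.07))
to((.4745,-.2455,.2),(.4745,-.2455,.082))"
```

```text
[ 0.37218693 -0.1607071   0.07      ]
[ 0.0027 -0.3551  0.0273]
[ 0.0021 -0.3549  0.1453]
```

Scaled: -0.355 m / 0.6 = -0.5917, -0.23 m / 0.6 = -0.3833.

Emit:
jog_arm:
  motion: {"tx":[0, 0, 0, 0, 0.0017, 0.0033, 0.0033, 0.0033], "ty":[-0.0833, -0.1833, -0.2833, -0.3833, -0.4833, -0.5667, -0.5917, -0.5917], "tz":[0, 0, 0, 0, 0, 0.0167, 0.05, 0.05], "ax":[0, 0, 0, 0, 0, 0, 0, 0], "ay":[0, 0, 0, 0, 0, 0, 0, 0], "az":[0, 0, 0, 0, 0, 0, 0, 0]}
  jaw: 0.045

```text
clock: 6.18
tcp_pos: [0.4752, -0.2462, 0.1967]
orientation: [-0.001, 0.17, 0.985, 0.001]
wrist_force: [0.8, 1.2, -0.2]
finger_gap: 0.0451
grip_force: 0.0
```

```bash
python3 -c "
from h import *
import pickle
c=shot('wrist','w2.png');pickle.dump(c,open('c2.pkl','wb'))
t=shot('top','t3.png');shot('scene','s3.png')
f=lambda i,s:cv2.convertScaleAbs(cv2.resize(i,None,fx=s,fy=s,interpolation=cv2.INTER_CUBIC),alpha=1.3,beta=10)
a=f(cv2.imread('pics/t3.png')[150:200,235:335],6); b=f(cv2.imread('pics/w2.png')[130:280,200:400],3)
o=np.zeros((560,800,3),np.uint8); o[:300,:600]=a; 
cv2.imwrite('pics/t3c.png',np.vstack([a,np.zeros((0,600,3),np.uint8),b[:300]]))
to((.4745,-.2455,.082))"
```

```text
[ 0.0023 -0.0014  0.1168]
```

View pics/t3c.png

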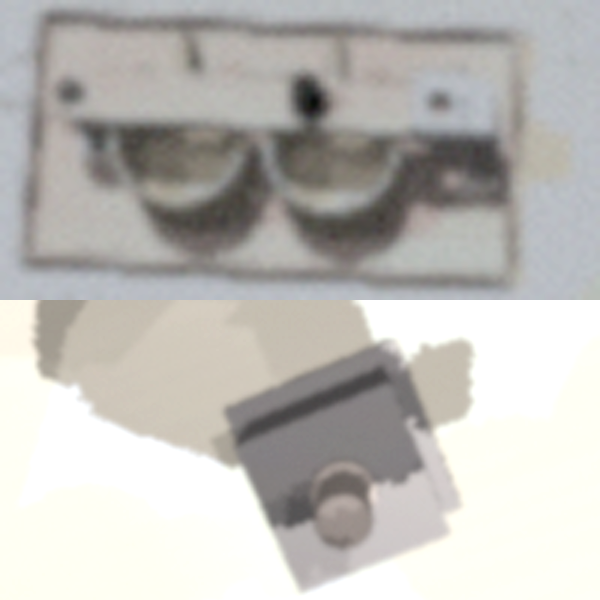

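The bar is closed: the fork hole is at crop (438,101) of the top view, and the bar lies in line with the tray. In the wrist crop the pin head is at (343,220), i.e. image (314,203).

```bash
python3 -c "
from h import *
import pickle
c=pickle.load(open('c2.pkl','rb'))
print(fz(c,(314,203),.084),fz(c,(314,203),.089)); t=env.read_camera('top'); print(atz(t,(307.6,166.4),.128))
d=cv2.imread('pics/w1.png');"
```

```text
[ 0.4728 -0.2446  0.084 ] [ 0.4715 -0.2441  0.089 ]
[0.59096257 0.01949673 0.128     ]
```

Scaled: 0.115 m / 0.6 = 0.1917, 0.001 m / 0.6 = 0.0017.

Emit:
jog_arm:
  motion: {"tx":[0.0017, 0.0017, 0.0017, 0.0017, 0.0017], "ty":[0, 0, 0, 0, 0], "tz":[0.05, 0.1, 0.15, 0.1917, 0.1917], "ax":[0, 0, 0, 0, 0], "ay":[0, 0, 0, 0, 0], "az":[0, 0, 0, 0, 0]}

```text
clock: 7.0
tcp_pos: [0.475, -0.2434, 0.0822]
orientation: [-0.001, 0.168, 0.986, 0.001]
wrist_force: [-0.5, -0.5, -0.1]
finger_gap: 0.045
grip_force: 0.0
```

Emit:
jog_arm:
  motion: {"tx":[0, 0, 0, 0], "ty":[0, 0, 0, 0], "tz":[0, 0, 0, 0], "ax":[0, 0, 0, 0], "ay":[0, 0, 0, 0], "az":[0, 0, 0, 0]}
  jaw: 0.0
  force: 50

```text
clock: 7.5
tcp_pos: [0.4767, -0.2456, 0.0849]
orientation: [0.002, 0.169, 0.986, -0.0]
wrist_force: [0.6, 1.1, 6.5]
finger_gap: 0.0142
grip_force: 48.8
```

Scaled: -0.155 m / 0.6 = -0.2583, -0.02 m / 0.6 = -0.0333.

Emit:
jog_arm:
  motion: {"tx":[0, 0, 0, 0, 0], "ty":[0, 0, 0, 0, 0], "tz":[-0.0333, -0.1, -0.1833, -0.2583, -0.2583], "ax":[0, 0, 0, 0, 0], "ay":[0, 0, 0, 0, 0], "az":[0, 0, 0, 0, 0]}

```text
clock: 8.12
tcp_pos: [0.4774, -0.2466, 0.2427]
orientation: [0.004, 0.169, 0.986, -0.002]
wrist_force: [0.7, 0.6, -0.9]
finger_gap: 0.0138
grip_force: 49.1
```

```bash
python3 -c "
from h import *
to((.591,.0192,.24))"
```

```text
[-0.0188  0.2884  0.0022]
```

Scaled: 0.288 m / 0.6 = 0.48, 0.275 m / 0.6 = 0.4583.

Emit:
jog_arm:
  motion: {"tx":[-0.005, -0.01, -0.0167, -0.0217, -0.0267, -0.03, -0.0317, -0.0317], "ty":[0.0833, 0.1667, 0.25, 0.3333, 0.4167, 0.4583, 0.48, 0.48], "tz":[0, 0, 0, 0, 0, 0, 0, 0], "ax":[0, 0, 0, 0, 0, 0, 0, 0], "ay":[0, 0, 0, 0, 0, 0, 0, 0], "az":[0, 0, 0, 0, 0, 0, 0, 0]}

```text
clock: 9.12
tcp_pos: [0.5889, 0.0204, 0.2375]
orientation: [-0.001, 0.168, 0.986, -0.0]
wrist_force: [-0.8, 0.7, -1.6]
finger_gap: 0.0143
grip_force: 49.2
```

Emit:
jog_arm:
  motion: {"tx":[0, 0], "ty":[0, 0], "tz":[0, 0], "ax":[0, 0], "ay":[0, 0], "az":[0, 0]}

```text
clock: 9.38
tcp_pos: [0.589, 0.019, 0.2384]
orientation: [0.0, 0.169, 0.986, -0.0]
wrist_force: [0.1, -0.0, -0.5]
finger_gap: 0.0142
grip_force: 49.2
```

```bash
python3 -c "
from h import *
import pickle
cs={n:shot(n,n+'4.png') for n in('scene','wrist','top')};pickle.dump(cs,open('c4.pkl','wb'))
f=lambda i,s:cv2.convertScaleAbs(cv2.resize(i,None,fx=s,fy=s,interpolation=cv2.INTER_CUBIC),alpha=1.3,beta=10)
cv2.imwrite('pics/c4.png',np.hstack([f(cv2.imread('pics/scene4.png')[140:240,310:370],6)[:600],f(cv2.imread('pics/wrist4.png')[130:280,260:370],4)[:600]]))
s=env.get_state();print(s['tcp_pos'],s['orientation'])"
```

```text
[0.58908856 0.01940441 0.23843964] [1.06553546e-04 1.69161895e-01 9.85588272e-01 1.78212178e-05]
```

View pics/c4.png

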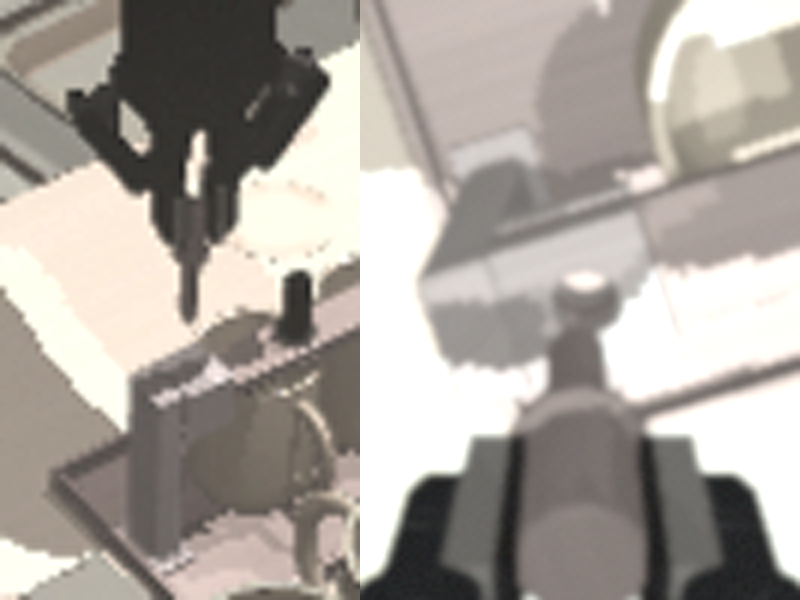

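Scene crop: the pin tip is at (188,320), which is image (340.9,192.9), right above the fork. Wrist crop: the fork hole is at (587,293), the shank tip near (578,325), pin grip centre line about x=582.

```bash
python3 -c "
from h import *
import pickle
c=pickle.load(open('c4.pkl','rb'))
for z in(.157,.162):print('tip scene',atz(c['scene'],(340.9,192.9),z))
W=lambda x,y:(260+(x-360)/4-.4,130+y/4-.4)
h=fz(c['wrist'],W(587,293),.128);
for z in(.157,.162):
  t=fz(c['wrist'],W(578,325),z);print(h,t)
s=env.get_state();q=s['orientation'];R=Ro.from_quat([q[1],q[2],q[3],q[0]]);print(R.inv().apply(h-t))
to((.591,.0192,.24))"
```

```text
tip scene [0.58413907 0.02039642 0.157     ]
tip scene [0.58861271 0.01682478 0.162     ]
[0.5868 0.0225 0.128 ] [0.5837 0.0218 0.157 ]
[0.5868 0.0225 0.128 ] [0.5822 0.0224 0.162 ]
[-0.00429645  0.00162572  0.03400099]
[-0.0019  0.0004 -0.0016]
```

Scaled: 0.038 m / 0.6 = 0.0633, -0.003 m / 0.6 = -0.005.

Emit:
jog_arm:
  motion: {"tx":[-0.005, -0.005, -0.005, -0.005, -0.005], "ty":[0.0017, 0.0017, 0.0017, 0.0017, 0.0017], "tz":[0.0167, 0.0333, 0.05, 0.0633, 0.0633], "ax":[0, 0, 0, 0, 0], "ay":[0, 0, 0, 0, 0], "az":[0, 0, 0, 0, 0]}

```text
clock: 10.15
tcp_pos: [0.5918, 0.0202, 0.1992]
orientation: [-0.001, 0.169, 0.986, -0.0]
wrist_force: [-0.2, 0.3, -0.5]
finger_gap: 0.0143
grip_force: 49.2
```

Emit:
jog_arm:
  motion: {"tx":[0, 0, 0, 0], "ty":[0, 0, 0, 0], "tz":[0.005, 0.01, 0.015, 0.015], "ax":[0, 0, 0, 0], "ay":[0, 0, 0, 0], "az":[0, 0, 0, 0]}

```text
clock: 10.65
tcp_pos: [0.5922, 0.0201, 0.1911]
orientation: [-0.0, 0.169, 0.986, 0.0]
wrist_force: [-0.5, 0.7, 0.1]
finger_gap: 0.0142
grip_force: 49.2
```

Emit:
jog_arm:
  motion: {"tx":[0, 0, 0, 0, 0], "ty":[0, 0, 0, 0, 0], "tz":[0.0067, 0.0133, 0.02, 0.0267, 0.0267], "ax":[0, 0, 0, 0, 0], "ay":[0, 0, 0, 0, 0], "az":[0, 0, 0, 0, 0]}

```text
clock: 11.28
tcp_pos: [0.5921, 0.0201, 0.1748]
orientation: [-0.0, 0.169, 0.986, 0.0]
wrist_force: [0.2, 0.7, -0.7]
finger_gap: 0.0139
grip_force: 49.2
```

Emit:
jog_arm:
  motion: {"tx":[0, 0, 0, 0], "ty":[0, 0, 0, 0], "tz":[0.005, 0.01, 0.015, 0.015], "ax":[0, 0, 0, 0], "ay":[0, 0, 0, 0], "az":[0, 0, 0, 0]}

```text
clock: 11.78
tcp_pos: [0.5921, 0.0201, 0.1659]
orientation: [-0.0, 0.169, 0.986, 0.0]
wrist_force: [-0.6, -0.2, -0.7]
finger_gap: 0.0139
grip_force: 49.2
```

Scaled: 0.006 m / 0.6 = 0.01, 0.004 m / 0.6 = 0.0067.

Emit:
jog_arm:
  motion: {"tx":[0, 0, 0, 0], "ty":[0, 0, 0, 0], "tz":[0.0033, 0.0067, 0.01, 0.01], "ax":[0, 0, 0, 0], "ay":[0, 0, 0, 0], "az":[0, 0, 0, 0]}

```text
clock: 12.28
tcp_pos: [0.5926, 0.02, 0.1629]
orientation: [0.001, 0.169, 0.986, -0.0]
wrist_force: [-4.2, -0.3, 13.0]
finger_gap: 0.0137
grip_force: 50.7
```

Contact came at the predicted collar height (0.163). Releasing.

Scaled: -0.002 m / 0.6 = -0.0033.

Emit:
jog_arm:
  motion: {"tx":[0, 0], "ty":[0, 0], "tz":[-0.0033, -0.0033], "ax":[0, 0], "ay":[0, 0], "az":[0, 0]}

```text
clock: 12.52
tcp_pos: [0.5927, 0.0201, 0.1629]
orientation: [0.001, 0.169, 0.986, 0.0]
wrist_force: [-1.2, 0.6, 5.9]
finger_gap: 0.0139
grip_force: 49.7
```

Emit:
jog_arm:
  motion: {"tx":[0, 0, 0, 0, 0, 0], "ty":[0, 0, 0, 0, 0, 0], "tz":[0, 0, 0, -0.0333, -0.0833, -0.1667], "ax":[0, 0, 0, 0, 0, 0], "ay":[0, 0, 0, 0, 0, 0], "az":[0, 0, 0, 0, 0, 0]}
  jaw: 0.03

```text
clock: 13.28
tcp_pos: [0.5913, 0.0202, 0.2613]
orientation: [-0.002, 0.169, 0.986, -0.0]
wrist_force: [0.8, -0.6, -0.5]
finger_gap: 0.0302
grip_force: 0.0
```

Emit:
jog_arm:
  motion: {"tx":[0.0833, 0.1667, 0.1667], "ty":[0, 0, 0], "tz":[-0.0167, -0.0167, -0.0167], "ax":[0, 0, 0], "ay":[0, 0, 0], "az":[0, 0, 0]}

```text
clock: 13.65
tcp_pos: [0.4946, 0.0544, 0.2725]
orientation: [-0.001, 0.168, 0.986, 0.0]
wrist_force: [0.2, 0.7, -0.6]
finger_gap: 0.0302
grip_force: 0.0
```

```bash
python3 -c "
from h import *
shot('scene','scene5.png');t=shot('top','top5.png')
f=lambda i,s:cv2.convertScaleAbs(cv2.resize(i,None,fx=s,fy=s,interpolation=cv2.INTER_CUBIC),alpha=1.3,beta=10)
cv2.imwrite('pics/c5.png',f(cv2.imread('pics/scene5.png')[150:250,305:425],6))"
```

```text
(no output)
```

View pics/c5.png

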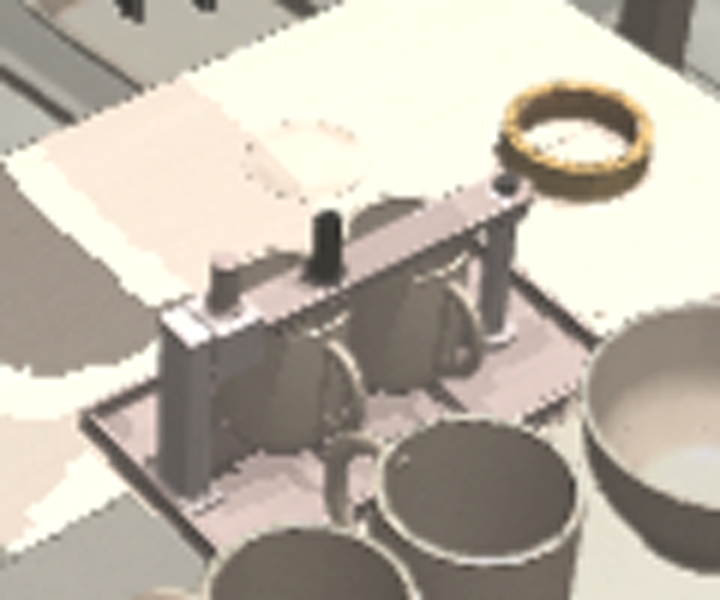

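The pin is upright with its collar on the fork (222,300), the bar is closed, and both mugs are standing.

```bash
python3 -c "
from workcell import env
print(env.hand_in())"
```

```text
the job is handed in; nothing more can be done
None
```

The bar is closed against its stop and the pin is threaded with its collar on the fork; everything is released, both mugs are standing, and the job was handed in at about 14 s (no verdict was returned).

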